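# Load the ratchet carrier with drum bungs

## Robot

A 6-joint arm with a two-finger parallel gripper is mounted at the origin on the work surface. World frame = base frame: x ahead of the robot, y to its left, z up, the work surface at z = 0. Lengths are in m, angles in rad, forces in N, time in s.
With the tool pointing down it reaches from about 0.4 to 0.925 m from the base axis. Payload 12.5 kg.
Tool frame: the origin (TCP) lies at the very end of the fingers, on their centre line; the grasp point (between the pads) lies 19 mm behind it; x points along the fingers, y is the direction in which the jaws open and shut, and the axes are right-handed (so a half turn about x gives the same grasp; the last joint's range is limited). The gripper opens to 95 mm and grips with 3 to 60 N. Pads are 20 mm wide; open, the fingers measure 119 mm over their backs; the gripper's body (75 mm by 180 mm) begins 59 mm behind the grasp point.
Start: joints at [-1.338, 0.491, 1.559, -0, 1.092, -0.106], TCP at [0.208, -0.589, 0.215] pointing down, gripper open.
Joint ranges: [-3.1, 3.1], [-0.84, 2.19], [0.05, 2.79], [-1.13, 4.28], [0.06, 2.93], [-2.69, 2.69]. Speed limits (rad/s): [2.22, 2.22, 2.79, 3.14, 3.14, 3.14].

## Interface

Orientations are given as a rotation vector (axis times angle).
In Python, from bench import arm gives the robot as it stands. The module is installed in compiled form; this text tells all that it offers.
- The arm moves only by the tool arm_command, never from a script. Its argument "rows" is a list of rows, each a list of 3 entries, a list of its own where there are three numbers: the shift along the tool's x, y, z in mm, then the turn about the tool's x in units of 6 degrees (1.0 is 6 degrees), then the closure, from -1 (fully open) to 1 (shut). In form: [[[tx, ty, tz], spin, gripper], ...]. A call has 1 to 8 rows; each row is the pose to reach, as a shift and turn from the pose commanded when the call began, along the tool's axes at that moment; what a row does not reach only later rows make up. A row lasts 1/12 s, in which the tool goes at most 41.7 mm and 7.16 degrees, less where a joint would pass 70% of its speed; a pose out of reach is approached as far as the arm can. A call with a gripper value outside its range is refused whole. The fingers move at their own pace and stop on an object; "newtons" is the grip in N (left out, the last holds). Time passes only in rows, so rows that repeat a pose let the fingers close. It gives the time, the measured TCP pose, the force and the opening at its end, in the units of the state.
- arm.read_state(): the state, without advancing time (a new reading comes with each control period).
- arm.grab_frame(name): name is "scene" or "top" or "wrist"; returns the picture (384x512x3 uint8, red, green, blue); there is no depth.
- arm.calibration(name): a dict with "fx", "fy", "cx", "cy" (pixels), "dist" ([k1, k2, p1, p2, k3] as OpenCV has them; the pictures are not rectified), "origin" and "orientation" of the camera in the world. Camera axes: x right, y down, z forward; pixel columns grow to the right and rows downward; lengths in m; the calibration is good to about 2 mm. A picture is of the moment at which its call begins: read the wrist's pose just before it. calibration takes no time and is no camera call; for the wrist camera it gives the pose at the moment of the call.
- arm.close_job(): hands the job in, once; it reports no verdict.
The state is a dict: "time": time; "joint_pos": joint angles; "joint_velocities": joint speeds; "joint_efforts": joint torques, N m; "ee_pos": TCP position; "eef_rot": TCP orientation; "force": force on the tool from outside, world axes, zero at the start; "torque": the same for the moment, N m; "width": finger opening in m.
Only numpy, scipy, OpenCV 4.12 (cv2) and the standard library are available. Lean on these libraries where they do the work, as an engineer would, in place of code of your own. Each camera call takes 0.05 s, during which the arm holds its last target. There are 200 camera calls.

## Task

Flip the red ratchet pawl up and over so it is clear of the rack, and draw the carrier out from under the clear hood as far as it goes. While it is out, stand every yellow bung from the black lid upright, grip up, in a pocket of its own, and flip the pawl back down onto the rack; only then push the carrier fully home under the hood, with the pawl holding it. Leave the lid stack, tape roll and jar where they are.

Things in the scene. Friction and masses are not known exactly. Their poses are not given: they have to be found in the camera images.
- carrier (a joint): slide of the aluminium pocket carrier, in m: 0 = drawn fully out towards the robot's side (loading place), 0.180 = fully home under the clear hood. Value grows along the carrier's +x. About 3 N of friction; it stays where it is left. A 12 mm-pitch ratchet rack runs along its +y side; with the pawl down the carrier can only go towards home (clicking), never back.
- pawl (a joint): hinge of the red ratchet pawl, in rad: about 0 to 0.25 = down in the rack teeth (it rides up to 0.25 over the teeth as the carrier is pushed home), 1.9 = flipped up and over to its back stop, clear of the teeth. It stays at either end by its own weight (under 0.1 N m); the balance point is near 1.0, and let go before it the pawl falls back.
- pawl_rod (a point): centre of the free part of the red rod by which the pawl is flipped: 12 mm thick, round, level, along the station's y; free length for grasping about 30 mm, sticking out to the station's +y side. The rod moves on an arc of 50 mm radius about pawl_pivot: at joint value q it lies at 50 mm x cos(q + 0.611) along the station's x and 50 mm x sin(q + 0.611) above the pivot. Nothing stands under it but the table (81 mm below it when the pawl is down).
- pawl_pivot (a point): point on the pawl's hinge axis level with the rod's free part (52 mm above the table). Fixed to the station; its axes are the station's: x the way the carrier slides home, y towards the pawl's side, z up.
- carrier_bar (a point): centre of the carrier's blue handle bar: 12 mm thick, round, level, 70 mm long along the carrier's y with a post at each end (about 55 mm free between), 70 mm above the table and 36 mm on the robot's side of the tray; moves with the carrier.
- carrier_mid (a point): centre of the carrier tray at the height of its pocket floors (19 mm above the table); x the way it slides home, y towards the rack and pawl, z up. Tray 158 mm along x by 107 mm along y, outer walls 17 mm above the pocket floors, 5 mm walls, dividers 14 mm high. The hood's underside is 72 mm above the table; it spans 112 to 275 mm along x from where carrier_mid stands when drawn fully out.
- pocket0 (a point): centre of the floor of one of the six open-topped square pockets of the carrier, 46 mm wide, set 51 mm apart (3 along x, 2 along y); moves with the carrier.
- pocket1 (a point): centre of the floor of one of the six open-topped square pockets of the carrier, 46 mm wide, set 51 mm apart (3 along x, 2 along y); moves with the carrier.
- pocket2 (a point): centre of the floor of one of the six open-topped square pockets of the carrier, 46 mm wide, set 51 mm apart (3 along x, 2 along y); moves with the carrier.
- pocket3 (a point): centre of the floor of one of the six open-topped square pockets of the carrier, 46 mm wide, set 51 mm apart (3 along x, 2 along y); moves with the carrier.
- pocket4 (a point): centre of the floor of one of the six open-topped square pockets of the carrier, 46 mm wide, set 51 mm apart (3 along x, 2 along y); moves with the carrier.
- pocket5 (a point): centre of the floor of one of the six open-topped square pockets of the carrier, 46 mm wide, set 51 mm apart (3 along x, 2 along y); moves with the carrier.
- bung0_mid (a point): centre (20 mm up, half its height) of a yellow drum bung (may be absent): round body 40 mm across and 16 mm high at the bottom, then a round grip 22 mm across and 24 mm high on top; 40 mm high in all, about 40 g; z is its axis, up when it stands. It starts standing in the black lid.
- bung1_mid (a point): centre (20 mm up, half its height) of a yellow drum bung (may be absent): round body 40 mm across and 16 mm high at the bottom, then a round grip 22 mm across and 24 mm high on top; 40 mm high in all, about 40 g; z is its axis, up when it stands. It starts standing in the black lid.
- bung2_mid (a point): centre (20 mm up, half its height) of a yellow drum bung (may be absent): round body 40 mm across and 16 mm high at the bottom, then a round grip 22 mm across and 24 mm high on top; 40 mm high in all, about 40 g; z is its axis, up when it stands. It starts standing in the black lid.
- bung3_mid (a point): centre (20 mm up, half its height) of a yellow drum bung (may be absent): round body 40 mm across and 16 mm high at the bottom, then a round grip 22 mm across and 24 mm high on top; 40 mm high in all, about 40 g; z is its axis, up when it stands. It starts standing in the black lid.
- bung4_mid (a point): centre (20 mm up, half its height) of a yellow drum bung (may be absent): round body 40 mm across and 16 mm high at the bottom, then a round grip 22 mm across and 24 mm high on top; 40 mm high in all, about 40 g; z is its axis, up when it stands. It starts standing in the black lid.
- lid: upturned black drum lid that serves as a dish, 260 mm across, fixed; origin at the centre of its underside; its floor is 6 mm and its rim 22 mm above the table.
- lid_stack: bystander: stack of black drum lids, 260 mm across, 74 mm high; origin at the centre of its underside.
- tape: bystander: brown roll of packing tape lying flat, 90 mm across, 48 mm high; origin at the centre of its underside.
- jar: bystander: orange jar with a white cap, 64 mm across, 75 mm high; origin at the centre of its underside.

How it is judged:
On the way, in this order (a step that is already met when the one before it is completed fails the run):
1. the pawl is flipped clear of the rack (value of joint pawl above 1.4 rad), for 0.2 s.
2. the carrier is drawn fully out (within 8 mm) (value of joint carrier below 0.008 m), for 0.2 s.
3. with the carrier still out (within 20 mm), every bung stands in a pocket and the pawl is back down (x of bung0_mid in the frame of carrier_mid between -0.078 and 0.078 m and y of bung0_mid in the frame of carrier_mid between -0.054 and 0.054 m and z of each of bung0_mid, bung1_mid, bung2_mid, bung3_mid, bung4_mid in the frame of carrier_mid below 0.0235 m and angle between each of bung0_mid, bung1_mid, bung2_mid, bung3_mid, bung4_mid's own z axis and vertical below 0.15 rad and x of bung1_mid in the frame of carrier_mid between -0.078 and 0.078 m and y of bung1_mid in the frame of carrier_mid between -0.054 and 0.054 m and x of bung2_mid in the frame of carrier_mid between -0.078 and 0.078 m and y of bung2_mid in the frame of carrier_mid between -0.054 and 0.054 m and x of bung3_mid in the frame of carrier_mid between -0.078 and 0.078 m and y of bung3_mid in the frame of carrier_mid between -0.054 and 0.054 m and x of bung4_mid in the frame of carrier_mid between -0.078 and 0.078 m and y of bung4_mid in the frame of carrier_mid between -0.054 and 0.054 m and value of joint carrier below 0.02 m and value of joint pawl below 0.3 rad), for 0.2 s.
At the end, for the whole second after the job is handed in: The carrier is home (slide above 170 mm of 180), the pawl is down (under 0.3 rad), and every bung stands upright (within 0.15 rad) on a pocket floor (within 3.5 mm in height), at rest (x of bung0_mid in the frame of carrier_mid between -0.078 and 0.078 m and y of bung0_mid in the frame of carrier_mid between -0.054 and 0.054 m and z of each of bung0_mid, bung1_mid, bung2_mid, bung3_mid, bung4_mid in the frame of carrier_mid below 0.0235 m and angle between each of bung0_mid, bung1_mid, bung2_mid, bung3_mid, bung4_mid's own z axis and vertical below 0.15 rad and x of bung1_mid in the frame of carrier_mid between -0.078 and 0.078 m and y of bung1_mid in the frame of carrier_mid between -0.054 and 0.054 m and x of bung2_mid in the frame of carrier_mid between -0.078 and 0.078 m and y of bung2_mid in the frame of carrier_mid between -0.054 and 0.054 m and x of bung3_mid in the frame of carrier_mid between -0.078 and 0.078 m and y of bung3_mid in the frame of carrier_mid between -0.054 and 0.054 m and x of bung4_mid in the frame of carrier_mid between -0.078 and 0.078 m and y of bung4_mid in the frame of carrier_mid between -0.054 and 0.054 m and value of joint carrier above 0.17 m and value of joint pawl below 0.3 rad and linear speed of each of bung0, bung1, bung2, bung3, bung4 below 0.02 m/s); the robot touches nothing.
It fails at once if a bystander (lid stack, tape or jar) is moved by more than 20 mm (distance of any of lid_stack, tape, jar from where it was at the start of the episode above 0.02 m).
Of bung0, bung1, bung2, bung3, bung4 only 3 to 5 are there at a start; the rules pass over those that are not, and their reading is None.
At some moment in a run one of bung0, bung1, bung2, bung3, bung4 may be knocked a few centimetres aside while the robot is not near it.
It also fails if it takes over 210 s, if anything falls off the work surface, if the arm or the gripper's body presses on something with over 40 N, if the wrist force passes 120 N, or if a joint passes its speed limit or range.

## Working session

There is one attempt and no reset: what is moved stays moved. The work goes in short steps, Python scripts to look and compute and a tool call to move; the robot and the scene stay as the last step left them, time stands still between calls to the robot, and variables do not carry over. Pictures are saved under pics/ and viewed, about 12 in all and at most 16, crops included, and the job is handed in when it is done.

Besides the shell and the picture viewer there is one more tool, called after "Request:" as a command line: name --argument value ..., lists and objects as JSON in quotes. arm_command: Moves the arm, as the interface text tells. Its arguments: {"type":"object","properties":{"rows":{"type":"array"},"newtons":{"type":"number"}},"required":["rows"]}

```bash
mkdir -p pics; cat > h.py <<'E'
import numpy as np, cv2
from scipy.spatial.transform import Rotation as R
from bench import arm
def cal(n):
    c=arm.calibration(n); K=np.array([[c['fx'],0,c['cx']],[0,c['fy'],c['cy']],[0,0,1.]])
    o=np.array(c['orientation'],float); M=o if o.shape==(3,3) else R.from_rotvec(o).as_matrix()
    return K,np.array(c['dist'],float),np.array(c['origin'],float),M
def snap(n,f):
    c=cal(n); im=arm.grab_frame(n); cv2.imwrite('pics/'+f,im[:,:,::-1]); return im,c
def onz(c,uv,z):
    K,d,o,M=c; p=cv2.undistortPoints(np.array(uv,float).reshape(-1,1,2),K,d)[:,0]
    r=np.c_[p,np.ones(len(p))]@M.T; return o+r*((z-o[2])/r[:,2])[:,None]
def proj(c,P):
    K,d,o,M=c; return cv2.projectPoints((np.array(P,float).reshape(-1,3)-o)@M,np.zeros(3),np.zeros(3),K,d)[0][:,0]
def st():
    s=arm.read_state(); M=R.from_rotvec(s['eef_rot']).as_matrix()
    print('t',round(s['time'],2),'p',np.round(s['ee_pos'],4),'w',round(s['width'],4),'F',np.round(s['force'],1),'\n',np.round(M,3),'q',np.round(s['joint_pos'],3)); return s,M
E
python3 - <<'E'
from h import *
st()
for n in('scene','top'):
    im,c=snap(n,n+'0.png'); print(n,arm.calibration(n))
E
```

```text
t 0.0 p [ 0.2077 -0.5892  0.2141] w 0.095 F [-0.1 -0.6 -0.4] 
 [[-0.     0.332 -0.943]
 [ 0.001 -0.943 -0.332]
 [-1.    -0.001 -0.   ]] q [-1.338  0.492  1.559  0.     1.092 -0.106]
scene {'fx': 463.18701993154446, 'fy': 463.18701993154446, 'cx': 246.69527677711812, 'cy': 196.2002283845346, 'dist': array([0.04384776, 0.        , 0.        , 0.        , 0.        ]), 'origin': array([ 1.19101739, -0.8720303 ,  0.74272285]), 'orientation': array([-2.05055863, -0.65883646,  0.36795975])}
top {'fx': 465.8730720603399, 'fy': 465.8730720603399, 'cx': 250.6881038416477, 'cy': 193.7482629545494, 'dist': array([-0.03666533,  0.        ,  0.        ,  0.        ,  0.        ]), 'origin': array([0.44074016, 0.01548587, 1.17984501]), 'orientation': array([-2.17947607,  2.16266713, -0.14442711])}
```

View pics/top0.png

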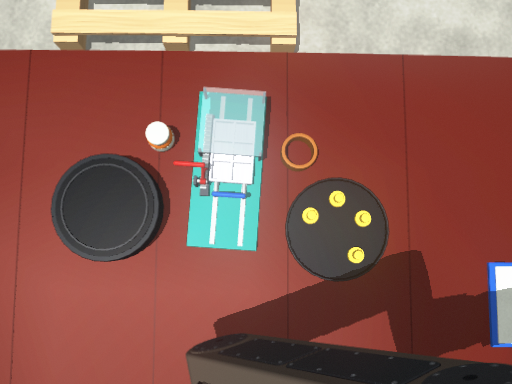

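View pics/scene0.png

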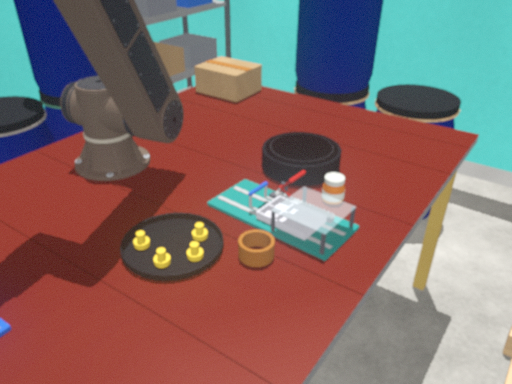

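Top view: four bungs at about (310,216), (337,199), (363,218), (356,255); blue bar at (229,195); red rod at (190,164); tape (299,151), jar (159,135), stack (106,207). Now I'll enlarge and measure.

```bash
python3 - <<'E'
from h import *
im=cv2.imread('pics/top0.png'); c=cal('top')
cv2.imwrite('pics/top0c.png',cv2.resize(im[80:255,140:290],None,fx=4.5,fy=3.4*4.5/3.4*0.75 and 3.4,interpolation=cv2.INTER_CUBIC)) if 0 else cv2.imwrite('pics/top0c.png',cv2.resize(im[80:230,150:290],None,fx=4,fy=4,interpolation=cv2.INTER_CUBIC))
h=cv2.cvtColor(im,cv2.COLOR_BGR2HSV)
def blobs(lo,hi,box,amin):
    m=cv2.inRange(h,lo,hi); k=np.zeros_like(m); k[box[1]:box[3],box[0]:box[2]]=255
    n,l,s,ce=cv2.connectedComponentsWithStats(m&k)
    return [(s[i],ce[i],cv2.minAreaRect(np.argwhere(l==i)[:,::-1].astype(np.float32))) for i in range(1,n) if s[i,4]>=amin]
for a,ce,r in blobs((22,120,120),(35,255,255),(280,170,400,290),30):
    print('bung',a[4],ce.round(1),onz(c,[ce],.02).round(4))
for a,ce,r in blobs((105,120,60),(130,255,255),(190,170,270,220),20):
    b=cv2.boxPoints(r); print('bar',r, onz(c,[r[0]],.07).round(4), onz(c,b,.07).round(4))
for a,ce,r in blobs((0,200,150),(4,255,255),(165,150,220,200),20):
    b=cv2.boxPoints(r); print('rod',a,r,onz(c,[r[0]],.081).round(4))
# teal base corners
m=cv2.inRange(h,(80,120,80),(95,255,255)); 
n,l,s,ce=cv2.connectedComponentsWithStats(m); print(s)
cs=[(200,88),(266,92),(257,250),(187,245)]
print('base',onz(c,cs,.005).round(4))
print('tape',onz(c,[(299.5,151)],.048),'jar',onz(c,[(158,131)],.075),'lid',onz(c,[(337,229)],.022),'stack',onz(c,[(106,207)],.074))
E
```

```text
bung 223 [336.8 198.5] [[ 0.5641 -0.2222  0.02  ]]
bung 228 [309.9 215.2] [[ 0.5215 -0.154   0.02  ]]
bung 228 [362.4 218.2] [[ 0.515  -0.2861  0.02  ]]
bung 225 [355.3 254.6] [[ 0.424  -0.2665  0.02  ]]
bar ((228.48477172851562, 194.2131805419922), (33.20112609863281, 4.631058216094971), 4.085616588592529) [[0.5668 0.0486 0.07  ]] [[0.5637 0.0886 0.07  ]
 [0.5749 0.088  0.07  ]
 [0.5699 0.0085 0.07  ]
 [0.5587 0.0092 0.07  ]]
[[     0      0    512    384 192732]
 [   194     92      9     70    244]
 [   187    157     75     94   3382]
 [   192    168      9     11     73]
 [   219    183     22     10    177]]
base [[ 0.8522  0.1282  0.005 ]
 [ 0.8436 -0.044   0.005 ]
 [ 0.4341 -0.0226  0.005 ]
 [ 0.4453  0.1528  0.005 ]]
tape [[ 0.67863333 -0.12531765  0.048     ]] jar [[0.71873172 0.22092099 0.075     ]] lid [[ 0.48734392 -0.22127554  0.022     ]] stack [[0.53318257 0.33913864 0.074     ]]
```

View pics/top0c.png

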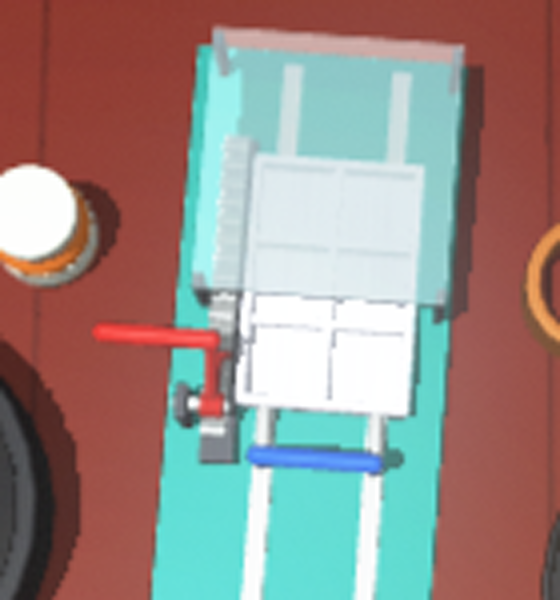

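The enlargement shows the rod from tip (95,330) to arm (215,340), the pivot at about (205,403), and the bar (250,455)–(380,463). The tray front edge is near y=408 and the hood edge near y=300 (crop pixels, 4x).

```bash
cat >> h.py <<'E'
YAW=np.radians(-3.4); XS=np.array([np.cos(YAW),np.sin(YAW),0]); YS=np.array([-np.sin(YAW),np.cos(YAW),0])
def go(*Ps):
    s,M=st()
    for P in Ps: print('shift',np.round((np.array(P)-s['ee_pos'])@M*1000,1),'to',np.round(P,4))
    y=np.degrees(np.arctan2(M[1,1],M[0,1])); print('spin to station',(y-np.degrees(YAW))/6)
E
python3 - <<'E'
from h import *
c=cal('top')
f=lambda x,y:(150+x/4-.4,80+y/4-.4)
P=onz(c,[f(95,330),f(215,340)],.081); print('rod',P, 'knob',onz(c,[f(182,403)],.052),'pivot',onz(c,[f(210,404)],.056))
g=P[0]-YS*.02; print('graspRod',g)
go(g+[0,0,.08],g-[0,0,.013])
E
```

```text
rod [[0.64157003 0.18083718 0.081     ]
 [0.63618875 0.10912494 0.081     ]] knob [[0.60217137 0.13099177 0.052     ]] pivot [[0.60114021 0.11355992 0.056     ]]
graspRod [0.6403839  0.16087238 0.081     ]
t 0.1 p [ 0.2077 -0.5893  0.2141] w 0.0953 F [ 0.   0.1 -0.2] 
 [[-0.     0.332 -0.943]
 [ 0.001 -0.943 -0.332]
 [-1.    -0.001 -0.   ]] q [-1.338  0.492  1.559  0.     1.092 -0.106]
shift [  53.8 -563.6 -657.4] to [0.6404 0.1609 0.161 ]
shift [ 146.8 -563.5 -657.4] to [0.6404 0.1609 0.068 ]
spin to station -11.198019070962081
```

Request:
arm_command --rows '[[[0,-282,-329],-5.6,-1],[[0,-282,-329],-5.6,-1],[[0,-282,-329],-5.6,-1],[[0,-282,-329],-5.6,-1],[[0,-282,-329],-5.6,-1],[[0,-282,-329],-5.6,-1],[[0,-282,-329],-5.6,-1],[[0,-282,-329],-5.6,-1]]' --newtons 6

```text
time: 0.77
ee_pos: [0.3748, -0.2988, 0.2146]
eef_rot: [1.667, 0.831, -1.667]
force: [0.2, -0.9, 0.0]
width: 0.0951
```

```bash
python3 - <<'E'
from h import *
go([.6404,.1609,.161])
E
```

```text
t 0.77 p [ 0.3748 -0.2988  0.2146] w 0.0951 F [ 0.2 -0.9  0. ] 
 [[-0.     0.799 -0.602]
 [ 0.    -0.602 -0.799]
 [-1.    -0.     0.   ]] q [-0.811  0.285  1.904 -0.     0.952 -0.165]
shift [  53.6  -64.6 -527. ] to [0.6404 0.1609 0.161 ]
spin to station -5.600038429484922
```

Request:
arm_command --rows '[[[0,-40,-330],-5.6,-1],[[0,-40,-330],-5.6,-1],[[0,-40,-330],-5.6,-1],[[0,-40,-330],-5.6,-1],[[0,-40,-330],-5.6,-1],[[0,-40,-330],-5.6,-1],[[0,-40,-330],-5.6,-1],[[0,-40,-330],-5.6,-1]]'

```text
time: 1.43
ee_pos: [0.5415, -0.0109, 0.2145]
eef_rot: [1.252, 1.181, -1.253]
force: [-0.4, -2.1, -0.5]
width: 0.0952
```

```bash
python3 - <<'E'
from h import *
go([.6404,.1609,.161])
E
```

```text
t 1.43 p [ 0.5415 -0.0109  0.2145] w 0.0952 F [-0.4 -2.1 -0.5] 
 [[-0.     0.998 -0.059]
 [-0.    -0.059 -0.998]
 [-1.    -0.     0.   ]] q [-0.142  0.373  1.764 -0.     1.005 -0.083]
shift [  53.5   88.6 -177.3] to [0.6404 0.1609 0.161 ]
spin to station 0.004086449395140246
```

Request:
arm_command --rows '[[[0,89,-177],0,-1],[[0,89,-177],0,-1],[[0,89,-177],0,-1],[[0,89,-177],0,-1],[[0,89,-177],0,-1],[[0,89,-177],0,-1],[[0,89,-177],0,-1],[[0,89,-177],0,-1]]'

```text
time: 2.1
ee_pos: [0.6397, 0.158, 0.2141]
eef_rot: [1.251, 1.181, -1.253]
force: [0.3, -0.8, -0.2]
width: 0.0957
```

```bash
python3 - <<'E'
from h import *
im,c=snap('wrist','w1.png')
print(proj(c,[[.6404,.1609,.081],[.6011,.1135,.052],[.5668,.0486,.07]]))
h=cv2.cvtColor(im,cv2.COLOR_RGB2HSV); m=cv2.inRange(h,(0,190,140),(5,255,255)); n,l,s,ce=cv2.connectedComponentsWithStats(m); print([(a,b) for a,b in zip(s,ce) if a[4]>150])
go([.6404,.1609,.068])
E
```

```text
[[255.68819686 184.84091691]
 [226.09339243 219.19342425]
 [201.47042206 275.17838402]]
[(array([     0,      0,    512,    384, 195336], dtype=int32), array([254.9243867 , 191.70759614])), (array([246, 168,  12,  66, 610], dtype=int32), array([251.69508197, 198.51967213]))]
t 2.15 p [0.6398 0.1575 0.2144] w 0.0947 F [ 1.3 -0.5  0.3] 
 [[-0.001  0.998 -0.06 ]
 [-0.    -0.06  -0.998]
 [-1.    -0.001  0.   ]] q [ 0.141  0.541  1.469 -0.     1.133  0.201]
shift [146.4   0.6  -3.5] to [0.6404 0.1609 0.068 ]
spin to station -0.0035150461444599657
```

View pics/w1.png

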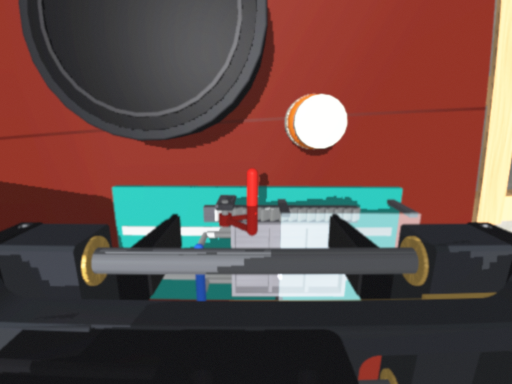

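The wrist view shows the rod vertical at u≈252.5 with its tip at v≈168, slightly left of the predicted 255.7. I'll convert that.

```bash
python3 - <<'E'
from h import *
c=cal('wrist')
P=onz(c,[(252.7,168.5),(252.2,185),(251.8,205)],.081); print(P)
print('pivot',onz(c,[(227,205)],.055))
g=P[0]-YS*.018; g[2]=.068; print(g)
go(g,[.6389,.1609,.068])
E
```

```text
[[0.63832545 0.17850788 0.081     ]
 [0.63666048 0.16038571 0.081     ]
 [0.63480565 0.13770526 0.081     ]]
pivot [[0.60412481 0.13192961 0.055     ]]
[0.63725794 0.16053956 0.068     ]
t 2.15 p [0.6398 0.1575 0.2144] w 0.0947 F [ 1.3 -0.5  0.3] 
 [[-0.001  0.998 -0.06 ]
 [-0.    -0.06  -0.998]
 [-1.    -0.001  0.   ]] q [ 0.141  0.541  1.469 -0.     1.133  0.201]
shift [146.4  -2.6  -3. ] to [0.6373 0.1605 0.068 ]
shift [146.4  -0.9  -3.4] to [0.6389 0.1609 0.068 ]
spin to station -0.0035150461444599657
```

Request:
arm_command --rows '[[[40,-2,-1],0,-0.3],[[80,-2,-1],0,-0.3],[[115,-2,-1],0,-0.3],[[146,-2,-1],0,-0.3],[[146,-2,-1],0,-0.3],[[146,-2,-1],0,-0.3],[[146,-2,-1],0,-0.3],[[146,-2,-1],0,-0.3]]'

```text
time: 2.82
ee_pos: [0.6394, 0.1592, 0.0712]
eef_rot: [1.255, 1.178, -1.25]
force: [-0.0, -0.3, -0.2]
width: 0.0621
```

Request:
arm_command --rows '[[[0,0,0],0,1],[[0,0,0],0,1],[[0,0,0],0,1],[[0,0,0],0,1],[[0,0,0],0,1],[[0,0,0],0,1],[[0,0,0],0,1],[[0,0,0],0,1]]' --newtons 6

```text
time: 3.48
ee_pos: [0.6382, 0.1594, 0.0685]
eef_rot: [1.252, 1.181, -1.253]
force: [-6.2, -0.8, -1.6]
width: 0.0139
```

Request:
arm_command --rows '[[[-5,-4,0],0,1],[[-9,-8,0],0,1],[[-13,-13,0],0,1],[[-16,-19,0],0,1],[[-18.5,-24.5,0],0,1],[[-20,-30.5,0],0,1],[[-21,-36.5,0],0,1],[[-21,-43,0],0,1]]'

```text
time: 4.15
ee_pos: [0.5955, 0.162, 0.0902]
eef_rot: [1.254, 1.179, -1.251]
force: [2.1, -0.3, -6.7]
width: 0.0118
```

Request:
arm_command --rows '[[[0.5,-6,0],0,1],[[2,-12,0],0,1],[[4,-18,0],0,1],[[7,-24,0],0,1],[[10,-28,0],0,1],[[13,-32,0],0,1],[[16,-34.5,0],0,1],[[16,-34.5,0],0,1]]'

```text
time: 4.82
ee_pos: [0.5626, 0.1642, 0.0741]
eef_rot: [1.255, 1.178, -1.249]
force: [7.6, -0.4, -3.7]
width: 0.0119
```

```bash
python3 - <<'E'
from h import *
st(); im,c=snap('wrist','w2.png')
E
```

```text
t 4.82 p [0.5626 0.1642 0.0741] w 0.0119 F [ 7.6 -0.4 -3.7] 
 [[ 0.005  0.998 -0.059]
 [ 0.    -0.059 -0.998]
 [-1.     0.005 -0.001]] q [ 1.710e-01  6.080e-01  1.792e+00 -1.000e-03  7.360e-01  2.310e-01]
```

View pics/w2.png

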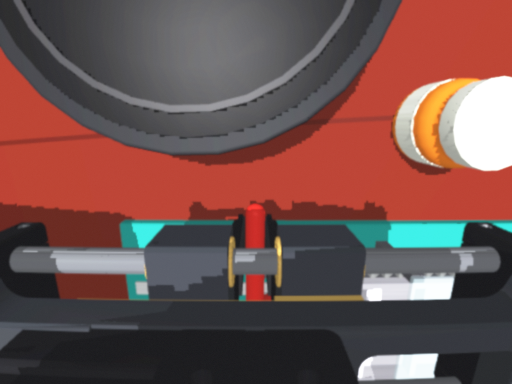

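The rod is held in the jaws at q≈1.75. I'll release it, lift, and move above the bar.

Request:
arm_command --rows '[[[0,0,0],0,-0.3],[[0,0,0],0,-0.3],[[0,0,0],0,-0.3],[[0,0,0],0,-0.3],[[-40,0,0],0,-0.3],[[-80,0,0],0,-0.3],[[-90,0,0],0,-0.3],[[-90,0,0],0,-0.3]]'

```text
time: 5.53
ee_pos: [0.562, 0.1643, 0.1668]
eef_rot: [1.256, 1.178, -1.248]
force: [-0.7, 1.2, -0.0]
width: 0.0584
```

Request:
arm_command --rows '[[[0,4,40],0,-0.3],[[0,8,80],0,-0.3],[[0,11,115],0,-0.3],[[0,11,115],0,-0.3],[[0,11,115],0,-0.3],[[0,11,115],0,-0.3]]'

```text
time: 6.03
ee_pos: [0.5647, 0.0487, 0.1627]
eef_rot: [1.253, 1.181, -1.254]
force: [-0.0, 0.8, -0.4]
width: 0.0621
```

```bash
python3 - <<'E'
from h import *
im,c=snap('top','t2.png'); cv2.imwrite('pics/t2c.png',cv2.resize(im[80:230,150:290,::-1],None,fx=4,fy=4,interpolation=cv2.INTER_CUBIC))
im,c=snap('wrist','w3.png')
h=cv2.cvtColor(im,cv2.COLOR_RGB2HSV); m=cv2.inRange(h,(110,150,60),(130,255,255)); n,l,s,ce=cv2.connectedComponentsWithStats(m); print([(a,b) for a,b in zip(s[1:],ce[1:]) if a[4]>100])
print(proj(c,[[.5668,.0486,.07]]))
go([.5668,.0486,.058])
E
```

```text
[(array([250, 154,  12,  81, 489], dtype=int32), array([255.67280164, 202.69120654]))]
[[257.43352515 197.31397476]]
t 6.13 p [0.5648 0.0495 0.163 ] w 0.0618 F [ 0.7  0.6 -1. ] 
 [[-0.001  0.998 -0.058]
 [ 0.    -0.058 -0.998]
 [-1.    -0.001  0.   ]] q [-0.029  0.468  1.761  0.     0.913  0.029]
shift [105.    2.1   0.8] to [0.5668 0.0486 0.058 ]
spin to station 0.011737220026183012
```

View pics/t2c.png

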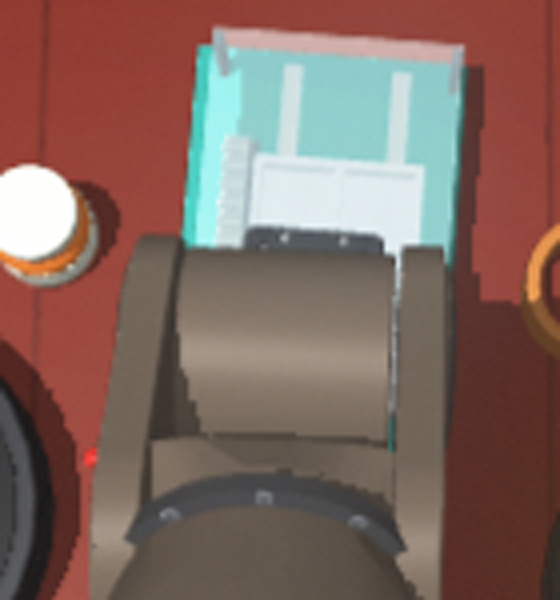

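The rod tip is at (92,458), back towards the robot, so the pawl is flipped. Next is the bar.

Request:
arm_command --rows '[[[35,2,0],0,-0.3],[[70,2,0],0,-0.3],[[105,2,0],0,-0.3],[[105,2,0],0,-0.3],[[105,2,0],0,1],[[105,2,0],0,1],[[105,2,0],0,1],[[105,2,0],0,1]]' --newtons 20

```text
time: 6.8
ee_pos: [0.568, 0.0486, 0.0605]
eef_rot: [1.254, 1.178, -1.25]
force: [-0.2, 0.3, -0.1]
width: 0.0408
```

Request:
arm_command --rows '[[[0,0,0],0,1],[[0,0,0],0,1],[[0,0,0],0,1],[[0,-8,0],0,1],[[0,-16,0],0,1],[[0,-24,0],0,1],[[0,-32,0],0,1],[[0,-40,0],0,1]]'

```text
time: 7.47
ee_pos: [0.5266, 0.0509, 0.059]
eef_rot: [1.253, 1.18, -1.252]
force: [4.0, 0.4, 5.7]
width: 0.0113
```

Request:
arm_command --rows '[[[0,-9,0],0,1],[[0,-18,0],0,1],[[0,-27,0],0,1],[[0,-36,0],0,1],[[0,-45,0],0,1],[[0,-54,0],0,1],[[0,-63,0],0,1],[[0,-72,0],0,1]]'

```text
time: 8.13
ee_pos: [0.4547, 0.0554, 0.0589]
eef_rot: [1.253, 1.18, -1.252]
force: [3.9, 4.7, 6.2]
width: 0.0115
```

Request:
arm_command --rows '[[[0,-2,0],0,1],[[0,-4,0],0,1],[[0,-6,0],0,1],[[0,-8,0],0,1],[[0,-10,0],0,1],[[0,-10,0],0,1]]'

```text
time: 8.63
ee_pos: [0.4445, 0.056, 0.0589]
eef_rot: [1.253, 1.181, -1.252]
force: [1.7, 4.1, 8.7]
width: 0.0111
```

Request:
arm_command --rows '[[[0,-1,0],0,1],[[0,-2,0],0,1],[[0,-3,0],0,1],[[0,-4,0],0,1],[[0,-5,0],0,1],[[0,-6,0],0,1],[[0,-6,0],0,1],[[0,-6,0],0,1]]'

```text
time: 9.3
ee_pos: [0.4387, 0.0564, 0.0589]
eef_rot: [1.253, 1.181, -1.252]
force: [2.1, 4.9, 8.5]
width: 0.0112
```

Request:
arm_command --rows '[[[0,-1,0],0,1],[[0,-2,0],0,1],[[0,-3,0],0,1],[[0,-4,0],0,1],[[0,-4,0],0,1]]'

```text
time: 9.72
ee_pos: [0.436, 0.0565, 0.059]
eef_rot: [1.254, 1.178, -1.25]
force: [6.9, 4.5, 2.3]
width: 0.0115
```

Request:
arm_command --rows '[[[0,-1,0],0,1],[[0,-2,0],0,1],[[0,-3,0],0,1],[[0,-3,0],0,1]]'

```text
time: 10.05
ee_pos: [0.436, 0.0565, 0.0591]
eef_rot: [1.257, 1.174, -1.246]
force: [19.3, 5.0, -7.7]
width: 0.0114
```

Request:
arm_command --rows '[[[0,-1,0],0,1],[[0,-2,0],0,1],[[0,-3,0],0,1],[[0,-3,0],0,1]]'

```text
time: 10.38
ee_pos: [0.436, 0.0565, 0.0592]
eef_rot: [1.26, 1.169, -1.241]
force: [31.5, 4.0, -18.9]
width: 0.0111
```

The carrier is at its stop (x=0.436, force rising). I'll relax, release, lift, and head for the first bung.

Request:
arm_command --rows '[[[0,5,0],0,1],[[0,5,0],0,-0.3],[[0,5,0],0,-0.3],[[0,5,0],0,-0.3],[[0,5,0],0,-0.3],[[-40,5,0],0,-0.3],[[-80,5,0],0,-0.3],[[-100,5,0],0,-0.3]]'

```text
time: 11.05
ee_pos: [0.4342, 0.0563, 0.1614]
eef_rot: [1.253, 1.18, -1.252]
force: [0.2, 0.2, -0.3]
width: 0.0524
```

Request:
arm_command --rows '[[[0,15,40],0,-0.3],[[0,35,80],0,-0.3],[[0,55,120],0,-0.3],[[0,75,160],0,-0.3],[[0,93,200],0,-0.3],[[0,93,205],0,-0.3],[[0,93,205],0,-0.3],[[0,93,205],0,-0.3]]'

```text
time: 11.72
ee_pos: [0.5142, -0.1541, 0.1579]
eef_rot: [1.254, 1.182, -1.255]
force: [-0.7, 1.2, -0.7]
width: 0.0618
```

```bash
cat >> h.py <<'E'
def bl(im,lo,hi,amin=30,box=None):
    h=cv2.cvtColor(im,cv2.COLOR_RGB2HSV); m=cv2.inRange(h,lo,hi)
    if box: k=np.zeros_like(m); k[box[1]:box[3],box[0]:box[2]]=255; m&=k
    n,l,s,ce=cv2.connectedComponentsWithStats(m)
    return [(s[i].tolist(),ce[i]) for i in range(1,n) if s[i,4]>=amin]
Y=(22,120,120),(35,255,255)
E
python3 - <<'E'
from h import *
im,c=snap('top','t3.png'); cv2.imwrite('pics/t3c.png',cv2.resize(im[130:290,170:390,::-1],None,fx=3.5,fy=3.5,interpolation=cv2.INTER_CUBIC))
for a,ce in bl(im,*Y): print('top',a,ce.round(1),onz(c,[ce],.025).round(4))
im,c=snap('wrist','w4.png')
for a,ce in bl(im,*Y): print('wrist',a,ce.round(1),onz(c,[ce],.026).round(4))
st()
E
```

```text
wrist [242, 168, 38, 37, 1099] [260.3 186. ] [[ 0.5196 -0.1514  0.026 ]]
wrist [283, 222, 21, 27, 472] [293.5 236.1] [[ 0.5542 -0.2121  0.026 ]]
wrist [185, 274, 19, 27, 238] [195.6 286.1] [[ 0.4353 -0.2697  0.026 ]]
wrist [245, 274, 33, 27, 774] [261.1 288. ] [[ 0.5137 -0.2766  0.026 ]]
t 11.82 p [ 0.5142 -0.1527  0.1584] w 0.0616 F [-0.3  0.2  0.3] 
 [[-0.001  0.998 -0.059]
 [ 0.001 -0.059 -0.998]
 [-1.    -0.001 -0.001]] q [-0.412  0.435  1.839  0.     0.869 -0.353]
```

View pics/t3c.png

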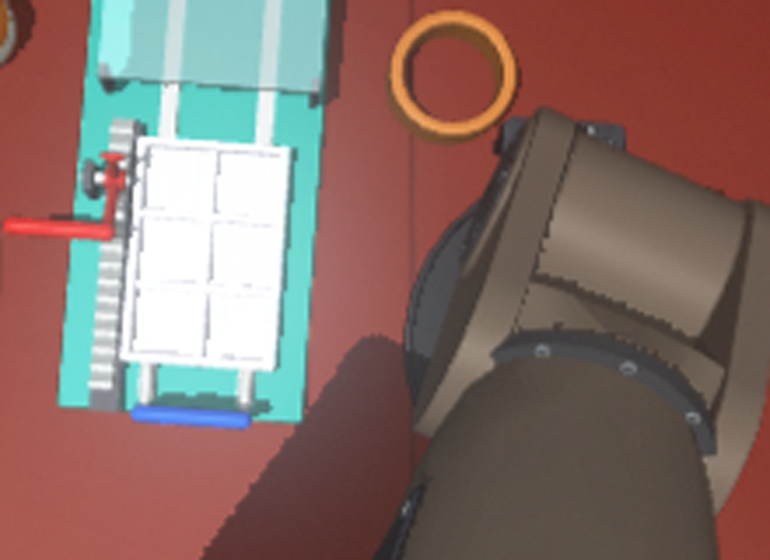

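View pics/w4.png

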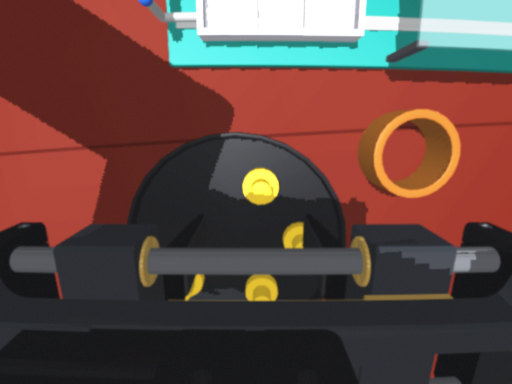

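The carrier is out, with the pawl flipped (rod at crop (60,228)). Tray corners in the crop are about (140,138), (293,147), (272,370) and (122,360). The wrist view shows bung A at (260,186).

```bash
python3 - <<'E'
from h import *
c=cal('top'); f=lambda x,y:(170+x/3.5-.4,130+y/3.5-.4)
P=onz(c,[f(140,138),f(293,147),f(272,370),f(122,360)],.036); print(P.round(4),P.mean(0).round(4))
D=onz(c,[f(213,221),f(207,290)],.033); print('div',D.round(4),D.mean(0).round(4), np.degrees(np.arctan2(*(D[0]-D[1])[[1,0]])))
print('from bar',(np.array([.436,.0565,.019])+.115*XS).round(4))
go([.520,-.152,.025])
E
```

```text
[[ 0.6332  0.0972  0.036 ]
 [ 0.6278 -0.0114  0.036 ]
 [ 0.4698  0.0023  0.036 ]
 [ 0.476   0.1072  0.036 ]] [0.5517 0.0488 0.036 ]
div [[0.5747 0.0448 0.033 ]
 [0.5257 0.0485 0.033 ]] [0.5502 0.0467 0.033 ] -4.272905641798565
from bar [0.5508 0.0497 0.019 ]
t 11.82 p [ 0.5142 -0.1527  0.1584] w 0.0616 F [-0.3  0.2  0.3] 
 [[-0.001  0.998 -0.059]
 [ 0.001 -0.059 -0.998]
 [-1.    -0.001 -0.001]] q [-0.412  0.435  1.839  0.     0.869 -0.353]
shift [133.4   5.9  -1. ] to [ 0.52  -0.152  0.025]
spin to station 0.006130605661576342
```

Request:
arm_command --rows '[[[40,6,-1],0,0],[[80,6,-1],0,0],[[110,6,-1],0,0],[[133,6,-1],0,0],[[133,6,-1],0,0],[[133,6,-1],0,0],[[133,6,-1],0,0.7],[[133,6,-1],0,0.7]]' --newtons 10

```text
time: 12.48
ee_pos: [0.5218, -0.1531, 0.0274]
eef_rot: [1.253, 1.178, -1.251]
force: [0.4, 0.2, -0.3]
width: 0.0392
```

Request:
arm_command --rows '[[[0,0,0],0,0.8],[[0,0,0],0,0.8],[[0,0,0],0,0.8],[[0,0,0],0,0.8],[[-20,0,0],0,0.8],[[-40,0,0],0,0.8],[[-75,0,0],0,0.8],[[-75,0,0],0,0.8]]'

```text
time: 13.15
ee_pos: [0.523, -0.154, 0.1057]
eef_rot: [1.254, 1.174, -1.249]
force: [-0.0, -0.1, 0.8]
width: 0.0219
```

```bash
python3 - <<'E'
from h import *
s,M=st(); im,c=snap('wrist','w5.png')
for a,ce in bl(im,*Y): print('wrist',a,ce.round(1))
print(proj(c,[s['ee_pos'],s['ee_pos']-[0,0,.003]]))
mid=np.array([.551,.0485,.1])
for n,ix,iy in(('+-',1,-1),('--',-1,-1),('++',1,1),('-+',-1,1)): print(n,mid+ix*.051*XS+iy*.0255*YS); go(mid+ix*.051*XS+iy*.0255*YS) if n=='+-' else 0
E
```

```text
t 13.15 p [ 0.523  -0.154   0.1057] w 0.0219 F [-0.  -0.1  0.8] 
 [[ 0.007  0.998 -0.059]
 [-0.003 -0.059 -0.998]
 [-1.     0.007  0.002]] q [-0.407  0.517  1.872 -0.     0.746 -0.348]
wrist [227, 197, 56, 52, 1968] [254.4 222.4]
wrist [242, 297, 22, 4, 71] [252.7 298.8]
[[255.42771865 233.5804082 ]
 [255.3853099  231.8170332 ]]
+- [0.60039792 0.02002026 0.1       ]
t 13.2 p [ 0.5223 -0.1537  0.1034] w 0.0221 F [ 0.1 -0.6 -1.8] 
 [[ 0.005  0.998 -0.059]
 [-0.002 -0.059 -0.998]
 [-1.     0.005  0.002]] q [-0.408  0.519  1.875 -0.     0.742 -0.348]
shift [   3.4   67.6 -178.1] to [0.6004 0.02   0.1   ]
spin to station 0.001030046241818905
-- [0.49857746 0.02606951 0.1       ]
++ [0.60342254 0.07093049 0.1       ]
-+ [0.50160208 0.07697974 0.1       ]
```

Request:
arm_command --rows '[[[0,12,-35],0,0.8],[[0,25,-70],0,0.8],[[0,40,-105],0,0.8],[[0,52,-140],0,0.8],[[0,64,-170],0,0.8],[[0,68,-178],0,0.8],[[0,68,-178],0,0.8],[[0,68,-178],0,0.8]]'

```text
time: 13.87
ee_pos: [0.5989, 0.0203, 0.0998]
eef_rot: [1.251, 1.182, -1.253]
force: [-0.4, -0.5, -0.8]
width: 0.0219
```

Request:
arm_command --rows '[[[20,0,0],0,0.8],[[40,0,0],0,0.8],[[45,0,0],0,0.8],[[45,0,0],0,0.8],[[45,0,0],0,0.8]]'

```text
time: 14.28
ee_pos: [0.5994, 0.0194, 0.0559]
eef_rot: [1.253, 1.18, -1.254]
force: [-0.9, 0.3, -0.4]
width: 0.0216
```

```bash
python3 - <<'E'
from h import *
s,M=st(); im,c=snap('wrist','w6.png'); cv2.imwrite('pics/w6b.png',cv2.resize(im[:,:,::-1],None,fx=1.5,fy=1.5))
mid=np.array([.551,.0485,.040]); go(mid+.051*XS-.0255*YS)
for a,ce in bl(im,*Y): print('wrist',a,ce.round(1))
E
```

```text
t 14.28 p [0.5994 0.0194 0.0559] w 0.0216 F [-0.9  0.3 -0.4] 
 [[-0.     0.998 -0.06 ]
 [-0.    -0.06  -0.998]
 [-1.    -0.     0.   ]] q [-0.078  0.651  1.764 -0.     0.727 -0.017]
t 14.33 p [0.5997 0.0197 0.0564] w 0.0216 F [-0.3 -0.3  0. ] 
 [[ 0.001  0.998 -0.06 ]
 [-0.    -0.06  -0.998]
 [-1.     0.001  0.   ]] q [-0.077  0.65   1.764 -0.     0.727 -0.017]
shift [16.4  0.6 -0.4] to [0.6004 0.02   0.04  ]
spin to station -0.007467972765397605
wrist [232, 198, 46, 29, 725] [254.6 210.1]
wrist [237, 228, 36, 19, 525] [254.5 238.6]
```

View pics/w6b.png

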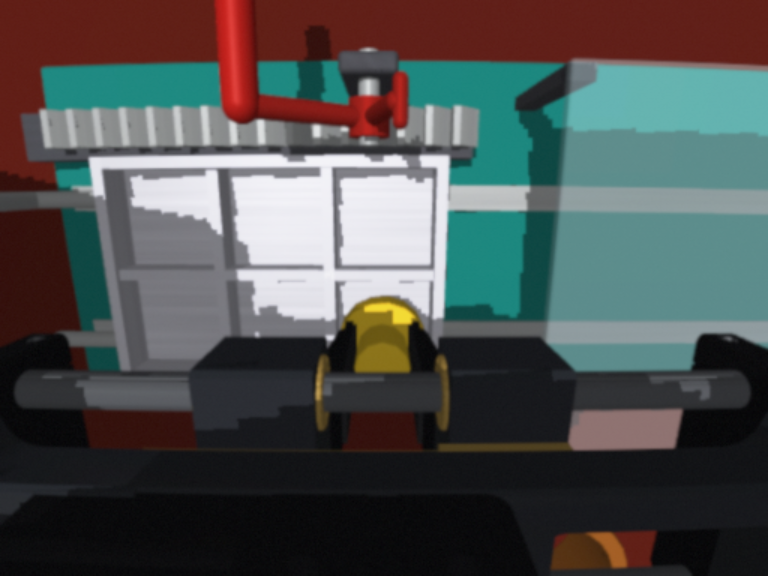

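Wrist view: the bung is held over the far right-hand pocket. Tray dividers cross at (330,273) and (225,273), and the outer corners are (90,157) and (448,156) (1.5x pixels). I'll use these to refine the tray centre.

```bash
python3 - <<'E'
from h import *
c=cal('wrist'); g=lambda *p:np.array(p)/1.5-.17
D=onz(c,g((329.5,272.5),(224.5,273)),.033); print(D.round(4),D.mean(0).round(4))
C=onz(c,g((90,157),(448.5,156)),.036); print(C.round(4),np.linalg.norm(C[1]-C[0]),(C.mean(0)-.0535*YS).round(4),np.degrees(np.arctan2(*(C[1]-C[0])[[1,0]])))
E
```

```text
[[0.5768 0.0501 0.033 ]
 [0.528  0.0529 0.033 ]] [0.5524 0.0515 0.033 ]
[[0.477  0.1084 0.036 ]
 [0.6324 0.0983 0.036 ]] 0.1558057945116388 [0.5515 0.05   0.036 ] -3.7383955817411394
```

Request:
arm_command --rows '[[[0,1,-1],0,0.8],[[8,1,-1],0,0.8],[[16,1,-1],0,0.8],[[16,1,-1],0,0.8],[[17,1,-1],0,0.8],[[17,1,-1],0,0.8]]'

```text
time: 14.83
ee_pos: [0.6005, 0.0214, 0.0385]
eef_rot: [1.252, 1.181, -1.253]
force: [-0.2, -0.0, -1.2]
width: 0.0215
```

```bash
python3 - <<'E'
from h import *
st()
E
```

```text
t 14.83 p [0.6005 0.0214 0.0385] w 0.0215 F [-0.2 -0.  -1.2] 
 [[-0.     0.998 -0.059]
 [-0.    -0.059 -0.998]
 [-1.    -0.     0.   ]] q [-0.074  0.677  1.771 -0.     0.694 -0.015]
```

Request:
arm_command --rows '[[[0,0,0],0,0.1],[[0,0,0],0,0.1],[[0,0,0],0,0.1],[[-20,0,0],0,0.1],[[-55,0,0],0,0.1],[[-95,0,0],0,0.1],[[-110,0,0],0,0.1]]'

```text
time: 15.42
ee_pos: [0.6019, 0.0214, 0.1532]
eef_rot: [1.255, 1.177, -1.249]
force: [0.9, -0.4, 1.0]
width: 0.0427
```

Request:
arm_command --rows '[[[0,-3,38],0,0],[[0,-6,76],0,0],[[0,-9,114],0,0],[[0,-12,152],0,0],[[0,-16,190],0,0],[[0,-19,225],0,0],[[0,-22,245],0,0],[[0,-22,245],0,0]]'

```text
time: 16.08
ee_pos: [0.5633, -0.2256, 0.1485]
eef_rot: [1.255, 1.178, -1.256]
force: [-0.1, -0.5, 0.3]
width: 0.0476
```

```bash
python3 - <<'E'
from h import *
go([.5641,-.2222,.025])
im,c=snap('wrist','w7.png')
for a,ce in bl(im,*Y): print('wrist',a,ce.round(1),onz(c,[ce],.026).round(4))
im,c=snap('top','t4.png')
for a,ce in bl(im,*Y): print('top',a,ce.round(1),onz(c,[ce],.025).round(4),onz(c,[ce],.04).round(4))
E
```

```text
t 16.08 p [ 0.5633 -0.2256  0.1485] w 0.0476 F [-0.1 -0.5  0.3] 
 [[ 0.     0.998 -0.063]
 [-0.001 -0.063 -0.998]
 [-1.     0.     0.001]] q [-4.900e-01  5.360e-01  1.677e+00 -1.000e-03  9.280e-01 -4.260e-01]
shift [123.5   0.6  -3.5] to [ 0.5641 -0.2222  0.025 ]
spin to station -0.03339738620051421
wrist [328, 27, 94, 101, 1993] [378.7  76.4] [[ 0.6909 -0.1198  0.026 ]]
wrist [235, 165, 39, 40, 801] [254.8 188.1] [[ 0.563  -0.2239  0.026 ]]
wrist [117, 211, 37, 14, 383] [135.6 218.8] [[ 0.4307 -0.25    0.026 ]]
wrist [217, 223, 17, 26, 360] [224.4 236.5] [[ 0.5261 -0.2765  0.026 ]]
wrist [165, 258, 3, 17, 31] [165.9 264.9] [[ 0.4562 -0.3071  0.026 ]]
top [236, 176, 12, 11, 59] [242.  180.9] [[0.6057 0.0165 0.025 ]] [[0.6036 0.0165 0.04  ]]
top [329, 191, 6, 12, 43] [331.3 196.2] [[ 0.5691 -0.2075  0.025 ]] [[ 0.5674 -0.2046  0.04  ]]
```

Request:
arm_command --rows '[[[40,0,-2],0,0],[[80,0,-2],0,0],[[105,0,-2],0,0],[[123,0,-2],0,0],[[123,0,-2],0,0],[[123,0,-2],0,0],[[123,0,-2],0,0.8],[[123,0,-2],0,0.8]]'

```text
time: 16.85
ee_pos: [0.5651, -0.2197, 0.0272]
eef_rot: [1.252, 1.179, -1.251]
force: [-0.1, 0.5, 0.7]
width: 0.0392
```

Request:
arm_command --rows '[[[0,0,0],0,0.8],[[0,0,0],0,0.8],[[0,0,0],0,0.8],[[0,0,0],0,0.8],[[-20,0,0],0,0.8],[[-40,0,0],0,0.8],[[-75,0,0],0,0.8],[[-75,0,0],0,0.8]]'

```text
time: 17.52
ee_pos: [0.5663, -0.2209, 0.106]
eef_rot: [1.253, 1.173, -1.249]
force: [0.0, -0.0, 0.8]
width: 0.0213
```

```bash
cat >> h.py <<'E'
MID=np.array([.5515,.0498,0])
def pk(ix,iy,z): return MID+ix*.051*XS+iy*.0255*YS+[0,0,z]
E
python3 - <<'E'
from h import *
go(pk(-1,-1,.105),pk(-1,-1,.0385))
E
```

```text
t 17.52 p [ 0.5663 -0.2209  0.106 ] w 0.0213 F [ 0.  -0.   0.8] 
 [[ 0.007  0.998 -0.059]
 [-0.004 -0.059 -0.998]
 [-1.     0.007  0.003]] q [-0.481  0.588  1.716 -0.     0.83  -0.421]
shift [  -0.3  -81.8 -243.9] to [0.4991 0.0274 0.105 ]
shift [  66.2  -82.2 -244.1] to [0.4991 0.0274 0.0385]
spin to station 0.0013729419141740677
```

Request:
arm_command --rows '[[[0,-12,-38],0,0.8],[[0,-25,-76],0,0.8],[[0,-38,-114],0,0.8],[[0,-51,-152],0,0.8],[[0,-63,-190],0,0.8],[[0,-76,-225],0,0.8],[[0,-82,-244],0,0.8],[[0,-82,-244],0,0.8]]'

```text
time: 18.18
ee_pos: [0.4954, 0.0317, 0.1007]
eef_rot: [1.25, 1.183, -1.251]
force: [-0.5, 0.3, -0.1]
width: 0.0216
```

Request:
arm_command --rows '[[[0,0,0],0,0.8],[[25,0,0],0,0.8],[[48,0,0],0,0.8],[[48,0,0],0,0.8],[[48,0,0],0,0.8]]'

```text
time: 18.6
ee_pos: [0.4967, 0.0276, 0.0521]
eef_rot: [1.253, 1.182, -1.255]
force: [-0.5, -0.1, 0.3]
width: 0.0215
```

```bash
python3 - <<'E'
from h import *
go(pk(-1,-1,.0385))
im,c=snap('wrist','w8.png')
for a,ce in bl(im,*Y): print('wrist',a,ce.round(1),onz(c,[ce],.026).round(4))
E
```

```text
t 18.6 p [0.4967 0.0276 0.0521] w 0.0215 F [-0.5 -0.1  0.3] 
 [[-0.002  0.998 -0.06 ]
 [ 0.    -0.06  -0.998]
 [-1.    -0.002  0.   ]] q [-0.077  0.558  2.02  -0.     0.565 -0.017]
shift [13.6  2.4  0.1] to [0.4991 0.0274 0.0385]
spin to station -0.00988563243534335
wrist [370, 194, 65, 54, 2200] [402.3 221.5] [[0.6045 0.0198 0.026 ]]
wrist [234, 200, 43, 32, 751] [255.2 212.7] [[0.4969 0.0332 0.026 ]]
wrist [237, 230, 36, 18, 497] [254.5 240. ] [[0.4951 0.0121 0.026 ]]
```

Request:
arm_command --rows '[[[0,2,-1],0,0.8],[[0,2,-1],0,0.8],[[7,2,-1],0,0.8],[[13,2,-1],0,0.8],[[13,2,-1],0,0.8],[[13,2,-1],0,0.8]]'

```text
time: 19.15
ee_pos: [0.4987, 0.0295, 0.0393]
eef_rot: [1.252, 1.181, -1.253]
force: [-0.1, -0.2, 0.3]
width: 0.0221
```

```bash
python3 - <<'E'
from h import *
go([.520,-.280,.150])
E
```

```text
t 19.15 p [0.4987 0.0295 0.0393] w 0.0221 F [-0.1 -0.2  0.3] 
 [[-0.001  0.998 -0.059]
 [-0.    -0.059 -0.998]
 [-1.    -0.001  0.   ]] q [-0.073  0.583  2.024 -0.     0.536 -0.014]
shift [-110.7   39.5  307.7] to [ 0.52 -0.28  0.15]
spin to station 0.0027708445765936376
```

Request:
arm_command --rows '[[[0,0,0],0,0.1],[[0,0,0],0,0.1],[[0,0,0],0,0.1],[[-20,0,0],0,0.1],[[-55,0,0],0,0.1],[[-95,0,0],0,0.1],[[-110,0,0],0,0.1]]'

```text
time: 19.73
ee_pos: [0.5, 0.0294, 0.1538]
eef_rot: [1.255, 1.177, -1.249]
force: [0.3, -0.7, -0.2]
width: 0.0427
```

Request:
arm_command --rows '[[[0,5,40],0,0],[[0,10,80],0,0],[[0,15,120],0,0],[[0,20,160],0,0],[[0,25,200],0,0],[[0,30,240],0,0],[[0,35,280],0,0],[[0,38,308],0,0]]'

```text
time: 20.4
ee_pos: [0.5184, -0.2835, 0.1497]
eef_rot: [1.253, 1.179, -1.254]
force: [0.2, 0.3, 1.0]
width: 0.048
```

Request:
arm_command --rows '[[[0,0,0],0,0],[[0,0,0],0,0],[[0,0,0],0,0]]'

```text
time: 20.65
ee_pos: [0.5182, -0.2797, 0.1494]
eef_rot: [1.253, 1.181, -1.253]
force: [-0.7, -0.2, 0.1]
width: 0.0476
```

```bash
python3 - <<'E'
from h import *
im,c=snap('wrist','w9.png')
for a,ce in bl(im,*Y): print('wrist',a,ce.round(1),onz(c,[ce],.026).round(4))
im,c=snap('top','t5.png')
for a,ce in bl(im,*Y): print('top',a,ce.round(1),onz(c,[ce],.025).round(4),onz(c,[ce],.04).round(4))
go([.515,-.284,.025])
E
```

```text
wrist [380, 0, 94, 66, 1272] [426.5  39.9] [[ 0.692  -0.1415  0.026 ]]
wrist [147, 162, 41, 39, 1265] [167.1 180.9] [[ 0.4258 -0.2647  0.026 ]]
wrist [232, 175, 39, 38, 1137] [251.1 193.9] [[ 0.5136 -0.2841  0.026 ]]
wrist [165, 249, 4, 35, 69] [166.4 266.3] [[ 0.4113 -0.3638  0.026 ]]
wrist [341, 250, 4, 34, 58] [342.4 266.4] [[ 0.6126 -0.3758  0.026 ]]
top [236, 176, 12, 11, 61] [241.8 181. ] [[0.6056 0.0169 0.025 ]] [[0.6034 0.0169 0.04  ]]
top [354, 211, 14, 15, 135] [360.  217.2] [[ 0.5169 -0.2789  0.025 ]] [[ 0.5159 -0.2751  0.04  ]]
top [348, 247, 15, 16, 165] [354.1 253.8] [[ 0.4263 -0.2624  0.025 ]] [[ 0.4265 -0.2588  0.04  ]]
t 20.75 p [ 0.5186 -0.2791  0.1497] w 0.0475 F [-0.  -0.3 -0.2] 
 [[-0.     0.998 -0.058]
 [ 0.    -0.058 -0.998]
 [-1.    -0.    -0.   ]] q [-0.606  0.512  1.721  0.     0.909 -0.548]
shift [124.7  -3.3   5.1] to [ 0.515 -0.284  0.025]
spin to station 0.012465212826375657
```

```bash
python3 - <<'E'
from h import *
im=cv2.imread('pics/t5.png'); cv2.imwrite('pics/t5c.png',cv2.resize(im[130:290,170:390],None,fx=3.5,fy=3.5,interpolation=cv2.INTER_CUBIC))
E
```

```text
(no output)
```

View pics/t5c.png

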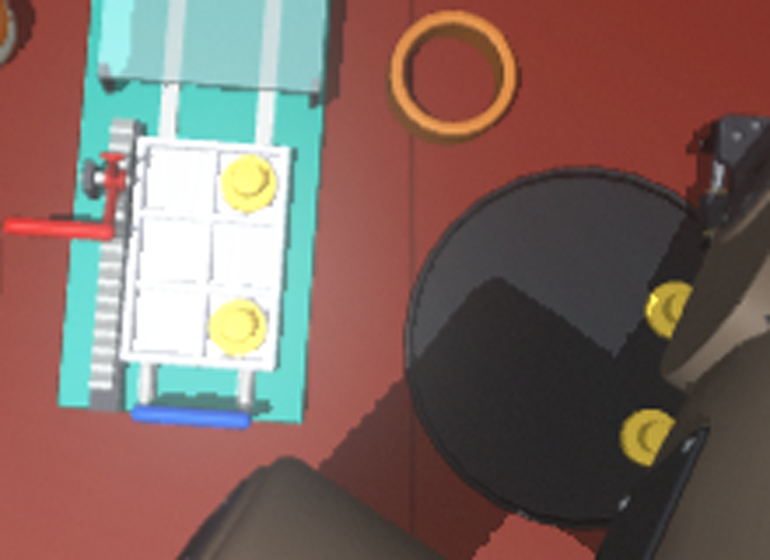

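Both placed bungs sit in their pockets, at crop (249,183) and (237,326). On to bung C.

Request:
arm_command --rows '[[[40,-3,5],0,0],[[80,-3,5],0,0],[[105,-3,5],0,0],[[124,-3,5],0,0],[[124,-3,5],0,0],[[124,-3,5],0,0],[[124,-3,5],0,0.8],[[124,-3,5],0,0.8]]'

```text
time: 21.42
ee_pos: [0.5161, -0.2852, 0.0273]
eef_rot: [1.252, 1.178, -1.251]
force: [-0.3, 0.2, 0.9]
width: 0.0397
```

Request:
arm_command --rows '[[[0,0,0],0,0.8],[[0,0,0],0,0.8],[[0,0,0],0,0.8],[[0,0,0],0,0.8],[[-20,0,0],0,0.8],[[-40,0,0],0,0.8],[[-75,0,0],0,0.8],[[-75,0,0],0,0.8]]'

```text
time: 22.08
ee_pos: [0.5171, -0.2863, 0.1059]
eef_rot: [1.252, 1.173, -1.25]
force: [-0.4, -0.4, 0.4]
width: 0.0219
```

```bash
python3 - <<'E'
from h import *
go(pk(1,1,.105),pk(1,1,.0385))
E
```

```text
t 22.08 p [ 0.5171 -0.2863  0.1059] w 0.0219 F [-0.4 -0.4  0.4] 
 [[ 0.006  0.998 -0.059]
 [-0.004 -0.059 -0.998]
 [-1.     0.006  0.004]] q [-0.617  0.569  1.758 -0.     0.807 -0.558]
shift [-1.00e-01  6.54e+01 -3.63e+02] to [0.6039 0.0722 0.105 ]
shift [  66.4   65.  -363.3] to [0.6039 0.0722 0.0385]
spin to station 0.002186945607304628
```

Request:
arm_command --rows '[[[0,7,-40],0,0.8],[[0,14,-80],0,0.8],[[0,21,-120],0,0.8],[[0,28,-160],0,0.8],[[0,35,-200],0,0.8],[[0,42,-240],0,0.8],[[0,49,-280],0,0.8],[[0,56,-313],0,0.8]]'

```text
time: 22.75
ee_pos: [0.5898, 0.0267, 0.1006]
eef_rot: [1.252, 1.181, -1.252]
force: [0.5, 0.2, -0.4]
width: 0.0217
```

Request:
arm_command --rows '[[[0,5,-30],0,0.8],[[0,9,-50],0,0.8],[[0,9,-50],0,0.8],[[20,9,-50],0,0.8],[[40,9,-50],0,0.8],[[50,9,-50],0,0.8],[[50,9,-50],0,0.8],[[50,9,-50],0,0.8]]'

```text
time: 23.42
ee_pos: [0.6016, 0.0729, 0.0505]
eef_rot: [1.253, 1.181, -1.254]
force: [0.0, 0.8, -0.1]
width: 0.0215
```

```bash
python3 - <<'E'
from h import *
go(pk(1,1,.0385))
im,c=snap('wrist','w10.png')
for a,ce in bl(im,*Y): print('wrist',a,ce.round(1),onz(c,[ce],.026).round(4))
E
```

```text
t 23.42 p [0.6016 0.0729 0.0505] w 0.0215 F [ 0.   0.8 -0.1] 
 [[-0.001  0.998 -0.06 ]
 [-0.    -0.06  -0.998]
 [-1.    -0.001  0.   ]] q [ 0.012  0.665  1.751 -0.     0.727  0.072]
shift [12.   2.4  0.5] to [0.6039 0.0722 0.0385]
spin to station -0.0045677261897141275
wrist [230, 199, 49, 49, 1711] [254.6 223.3] [[0.601 0.071 0.026]]
wrist [94, 274, 36, 26, 824] [112.3 286.4] [[0.487  0.0251 0.026 ]]
wrist [232, 274, 50, 27, 1189] [255.  287.3] [[0.5982 0.0187 0.026 ]]
```

Request:
arm_command --rows '[[[0,2,0],0,0.8],[[6,2,0],0,0.8],[[12,2,0],0,0.8],[[12,2,0],0,0.8],[[12,2,0],0,0.8]]'

```text
time: 23.88
ee_pos: [0.6035, 0.0733, 0.0383]
eef_rot: [1.252, 1.181, -1.253]
force: [0.0, 0.5, -0.8]
width: 0.0216
```

Request:
arm_command --rows '[[[0,0,0],0,0.1],[[0,0,0],0,0.1],[[0,0,0],0,0.1],[[-20,0,0],0,0.1],[[-55,0,0],0,0.1],[[-95,0,0],0,0.1],[[-110,0,0],0,0.1]]'

```text
time: 24.47
ee_pos: [0.605, 0.0734, 0.1533]
eef_rot: [1.255, 1.177, -1.249]
force: [1.7, 0.9, 0.3]
width: 0.0426
```

Request:
arm_command --rows '[[[0,-16,36],0,0],[[0,-32,72],0,0],[[0,-48,108],0,0],[[0,-64,144],0,0],[[0,-80,180],0,0],[[0,-96,216],0,0],[[0,-112,252],0,0],[[0,-126,284],0,0]]'

```text
time: 25.13
ee_pos: [0.4598, -0.2044, 0.1488]
eef_rot: [1.253, 1.18, -1.253]
force: [1.1, -0.6, 0.9]
width: 0.0479
```

Request:
arm_command --rows '[[[0,-16,36],0,0],[[0,-30,62],0,0],[[0,-30,62],0,0],[[0,-30,62],0,0],[[0,-30,62],0,0]]'

```text
time: 25.55
ee_pos: [0.4275, -0.2626, 0.1487]
eef_rot: [1.253, 1.18, -1.253]
force: [-0.4, 0.2, -0.2]
width: 0.0478
```

```bash
python3 - <<'E'
from h import *
im,c=snap('wrist','w11.png')
for a,ce in bl(im,*Y): print('wrist',a,ce.round(1),onz(c,[ce],.026).round(4))
go([.426,-.265,.025])
E
```

```text
wrist [475, 0, 37, 82, 773] [487.7  44.5] [[ 0.6633 -0.1305  0.026 ]]
wrist [232, 172, 38, 40, 1183] [250.8 191.5] [[ 0.4228 -0.2643  0.026 ]]
wrist [165, 248, 5, 37, 80] [166.6 266.1] [[ 0.3212 -0.3459  0.026 ]]
wrist [340, 262, 5, 23, 48] [342.4 273.3] [[ 0.5219 -0.3672  0.026 ]]
t 25.6 p [ 0.4278 -0.2622  0.1487] w 0.0478 F [ 0.9 -0.   0.7] 
 [[ 0.     0.998 -0.059]
 [ 0.    -0.059 -0.998]
 [-1.     0.    -0.   ]] q [-0.682  0.404  1.932  0.     0.806 -0.623]
shift [123.7  -1.6   2.9] to [ 0.426 -0.265  0.025]
spin to station 0.007207728911812354
```

Request:
arm_command --rows '[[[40,-3,3],0,0],[[80,-3,3],0,0],[[105,-3,3],0,0],[[123,-3,3],0,0],[[123,-3,3],0,0],[[123,-3,3],0,0],[[123,-3,3],0,0.8],[[123,-3,3],0,0.8]]'

```text
time: 26.27
ee_pos: [0.4251, -0.2658, 0.027]
eef_rot: [1.252, 1.179, -1.251]
force: [-0.3, -0.2, 0.0]
width: 0.039
```

Request:
arm_command --rows '[[[0,0,0],0,0.8],[[0,0,0],0,0.8],[[0,0,0],0,0.8],[[0,0,0],0,0.8],[[-20,0,0],0,0.8],[[-40,0,0],0,0.8],[[-75,0,0],0,0.8],[[-80,0,0],0,0.8]]'

```text
time: 26.93
ee_pos: [0.4255, -0.2666, 0.1098]
eef_rot: [1.252, 1.175, -1.251]
force: [0.2, -0.2, 0.9]
width: 0.0216
```

```bash
python3 - <<'E'
from h import *
go(pk(-1,1,.105),pk(-1,1,.0385))
E
```

```text
t 26.93 p [ 0.4255 -0.2666  0.1098] w 0.0216 F [ 0.2 -0.2  0.9] 
 [[ 0.004  0.998 -0.059]
 [-0.004 -0.059 -0.998]
 [-1.     0.004  0.003]] q [-0.691  0.462  1.971 -0.     0.703 -0.632]
shift [   3.9   56.1 -348.8] to [0.5021 0.0783 0.105 ]
shift [  70.4   55.8 -349.1] to [0.5021 0.0783 0.0385]
spin to station 0.0023962618663369017
```

Request:
arm_command --rows '[[[0,6,-40],0,0.8],[[0,12,-80],0,0.8],[[0,18,-120],0,0.8],[[0,24,-160],0,0.8],[[0,31,-200],0,0.8],[[0,38,-240],0,0.8],[[0,45,-280],0,0.8],[[0,52,-313],0,0.8]]'

```text
time: 27.6
ee_pos: [0.4947, 0.0463, 0.1056]
eef_rot: [1.252, 1.181, -1.252]
force: [0.7, -0.4, -0.1]
width: 0.0217
```

Request:
arm_command --rows '[[[0,4,-25],0,0.8],[[0,5,-34],0,0.8],[[0,5,-34],0,0.8],[[20,5,-34],0,0.8],[[40,5,-34],0,0.8],[[51,5,-34],0,0.8],[[51,5,-34],0,0.8],[[51,5,-34],0,0.8]]'

```text
time: 28.27
ee_pos: [0.5014, 0.0761, 0.0544]
eef_rot: [1.253, 1.181, -1.255]
force: [-0.1, -0.6, 0.3]
width: 0.0213
```

```bash
python3 - <<'E'
from h import *
go(pk(-1,1,.0385))
im,c=snap('wrist','w12.png')
for a,ce in bl(im,*Y): print('wrist',a,ce.round(1),onz(c,[ce],.026).round(4))
E
```

```text
t 28.27 p [0.5014 0.0761 0.0544] w 0.0213 F [-0.1 -0.6  0.3] 
 [[-0.001  0.998 -0.06 ]
 [-0.    -0.06  -0.998]
 [-1.    -0.001  0.   ]] q [ 0.02   0.562  1.996 -0.     0.584  0.081]
shift [15.9  0.6 -2.2] to [0.5021 0.0783 0.0385]
spin to station -0.010735783068758812
wrist [366, 190, 65, 57, 2821] [397.2 218.5] [[0.6064 0.0699 0.026 ]]
wrist [230, 199, 52, 50, 1743] [254.8 223.4] [[0.5008 0.0727 0.026 ]]
wrist [379, 272, 40, 29, 923] [397.8 286.7] [[0.611  0.0123 0.026 ]]
wrist [232, 274, 46, 27, 1143] [254.5 287.1] [[0.4974 0.0197 0.026 ]]
```

Request:
arm_command --rows '[[[0,1,-2],0,0.8],[[8,1,-2],0,0.8],[[16,1,-2],0,0.8],[[16,1,-2],0,0.8],[[16,1,-2],0,0.8]]'

```text
time: 28.73
ee_pos: [0.5026, 0.0793, 0.0381]
eef_rot: [1.252, 1.181, -1.253]
force: [0.4, -0.1, 0.0]
width: 0.0217
```

Request:
arm_command --rows '[[[0,0,0],0,0.1],[[0,0,0],0,0.1],[[0,0,0],0,0.1],[[-20,0,0],0,0.1],[[-55,0,0],0,0.1],[[-95,0,0],0,0.1],[[-110,0,0],0,0.1]]'

```text
time: 29.32
ee_pos: [0.5039, 0.0794, 0.1528]
eef_rot: [1.255, 1.177, -1.249]
force: [0.7, 0.4, 0.3]
width: 0.0429
```

Request:
arm_command --rows '[[[0,20,-36],0,-0.2],[[0,40,-72],0,-0.2],[[0,49,-90],0,-0.2],[[0,49,-90],0,-0.2],[[0,49,-90],0,-0.2],[[0,49,-90],0,-0.2]]'

```text
time: 29.82
ee_pos: [0.5564, 0.1658, 0.1483]
eef_rot: [1.252, 1.181, -1.253]
force: [-0.3, 0.2, -0.1]
width: 0.0569
```

```bash
python3 - <<'E'
from h import *
im,c=snap('wrist','w13.png')
print(bl(im,(0,190,140),(5,255,255),150)); 
b=[x for x in bl(im,(0,190,140),(5,255,255),150)]
go([.5562,.165,.068]); print(proj(c,[[.5562,.165,.081]]))
for a,ce in bl(im,*Y): print('wrist',a,ce.round(1),onz(c,[ce],.036).round(4))
cv2.imwrite('pics/w13b.png',im[:,:,::-1])
E
```

```text
[([255, 181, 15, 66, 741], array([261.8245614 , 212.33873144]))]
t 29.87 p [0.5564 0.1655 0.1485] w 0.057 F [-0.6  0.1 -0. ] 
 [[-0.001  0.998 -0.059]
 [-0.    -0.059 -0.998]
 [-1.    -0.001  0.   ]] q [ 0.175  0.503  1.742 -0.     0.897  0.235]
shift [80.5 -0.1  0.5] to [0.5562 0.165  0.068 ]
spin to station -0.0017187908828995013
[[255.11515574 205.09149408]]
wrist [198, 274, 31, 27, 593] [211.8 287. ] [[0.5013 0.0591 0.036 ]]
wrist [285, 274, 29, 17, 331] [300.4 280.7] [[0.6007 0.0612 0.036 ]]
wrist [284, 293, 30, 8, 214] [298.4 296.7] [[0.5981 0.0409 0.036 ]]
```

View pics/w13b.png

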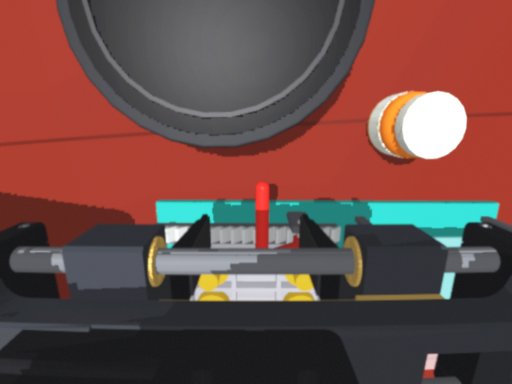

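The wrist view shows the flipped rod at u≈262, tip v≈182, about 5 mm further +x than computed. I'll grip it and swing it back down.

Request:
arm_command --rows '[[[35,5,0],0,-0.2],[[70,5,0],0,-0.2],[[80,5,0],0,-0.2],[[80,5,0],0,-0.2],[[80,5,0],0,-0.2],[[80,5,0],0,1],[[80,5,0],0,1],[[80,5,0],0,1]]' --newtons 6

```text
time: 30.53
ee_pos: [0.5626, 0.166, 0.07]
eef_rot: [1.254, 1.179, -1.251]
force: [0.2, 0.2, -1.2]
width: 0.0422
```

Request:
arm_command --rows '[[[0,0,0],0,1],[[0,0,0],0,1],[[0,0,0],0,1],[[0,0,0],0,1],[[0,0,0],0,1]]'

```text
time: 30.95
ee_pos: [0.5629, 0.1659, 0.0688]
eef_rot: [1.254, 1.179, -1.251]
force: [0.2, 1.1, -1.4]
width: 0.0116
```

```bash
python3 - <<'E'
from h import *
st()
E
```

```text
t 30.95 p [0.5629 0.1659 0.0688] w 0.0116 F [ 0.2  1.1 -1.4] 
 [[ 0.002  0.998 -0.059]
 [ 0.    -0.059 -0.998]
 [-1.     0.002 -0.   ]] q [ 0.174  0.618  1.792 -0.     0.73   0.234]
```

Request:
arm_command --rows '[[[-5.5,5,0],0,1],[[-11.5,13,0],0,1],[[-15,20,0],0,1],[[-17,27,0],0,1],[[-18.5,34,0],0,1],[[-18.5,42,0],0,1],[[-17.5,49,0],0,1],[[-15.5,56.5,0],0,1]]'

```text
time: 31.62
ee_pos: [0.6193, 0.1625, 0.0839]
eef_rot: [1.253, 1.18, -1.253]
force: [-0.9, -0.7, 1.7]
width: 0.0115
```

Request:
arm_command --rows '[[[2,4.5,0],0,1],[[4.5,9,0],0,1],[[7,13,0],0,1],[[10,16.5,0],0,1],[[12,18.5,0],0,1],[[12,18.5,0],0,1]]'

```text
time: 32.12
ee_pos: [0.6373, 0.1614, 0.0715]
eef_rot: [1.253, 1.181, -1.253]
force: [1.4, -0.6, -0.1]
width: 0.0115
```

Down. Now I'll release, lift, and clear off towards the bar side, then check with the cameras.

Request:
arm_command --rows '[[[0,0,0],0,-0.3],[[0,0,0],0,-0.3],[[0,0,0],0,-0.3],[[0,0,0],0,-0.3],[[-40,0,0],0,-0.3],[[-80,0,0],0,-0.3],[[-110,0,0],0,-0.3],[[-110,0,0],0,-0.3]]'

```text
time: 32.78
ee_pos: [0.6391, 0.162, 0.1889]
eef_rot: [1.258, 1.175, -1.244]
force: [0.2, 0.2, 0.9]
width: 0.0584
```

Request:
arm_command --rows '[[[0,-10,40],0,-0.3],[[0,-20,80],0,-0.3],[[0,-30,120],0,-0.3],[[0,-40,160],0,-0.3],[[0,-50,200],0,-0.3],[[0,-60,240],0,-0.3],[[0,-60,270],0,-0.3],[[0,-60,270],0,-0.3]]'

```text
time: 33.45
ee_pos: [0.5603, -0.109, 0.1821]
eef_rot: [1.255, 1.178, -1.256]
force: [0.1, 0.0, -0.7]
width: 0.0619
```

```bash
python3 - <<'E'
from h import *
st(); im,c=snap('top','t6.png'); cv2.imwrite('pics/t6c.png',cv2.resize(im[130:290,170:390,::-1],None,fx=3.5,fy=3.5,interpolation=cv2.INTER_CUBIC))
E
```

```text
t 33.45 p [ 0.5603 -0.109   0.1821] w 0.0619 F [ 0.1  0.  -0.7] 
 [[ 0.     0.998 -0.063]
 [-0.001 -0.063 -0.998]
 [-1.     0.     0.001]] q [-3.070e-01  4.500e-01  1.733e+00 -1.000e-03  9.590e-01 -2.440e-01]
```

View pics/t6c.png

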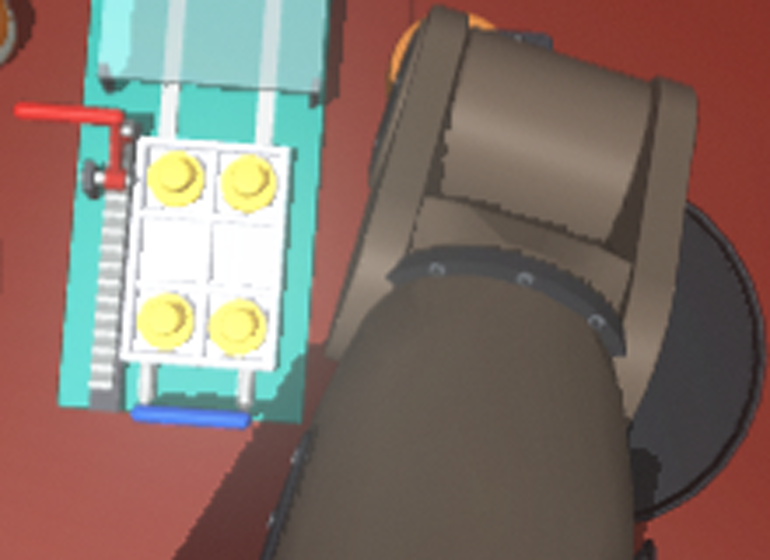

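All four bungs are centred in their pockets, the pawl is down (rod at (65,112)) and the carrier is still out. Next I'll grip the bar.

Request:
arm_command --rows '[[[0,-27,-31],0,-0.3],[[0,-54,-62],0,-0.3],[[0,-80,-94],0,-0.3],[[0,-107,-125],0,-0.3],[[0,-134,-158],0,-0.3],[[0,-134,-158],0,-0.3],[[0,-134,-158],0,-0.3],[[0,-134,-158],0,-0.3]]'

```text
time: 34.17
ee_pos: [0.4371, 0.0618, 0.1823]
eef_rot: [1.252, 1.181, -1.251]
force: [0.2, 0.1, 0.6]
width: 0.0615
```

```bash
python3 - <<'E'
from h import *
go([.436,.0565,.059])
im,c=snap('wrist','w14.png')
print(bl(im,(110,150,60),(130,255,255),100),proj(c,[[.436,.0565,.071]]))
E
```

```text
t 34.17 p [0.4371 0.0618 0.1823] w 0.0615 F [0.2 0.1 0.6] 
 [[ 0.001  0.998 -0.057]
 [-0.    -0.057 -0.998]
 [-1.     0.001  0.   ]] q [-0.009  0.276  2.029 -0.     0.836  0.048]
shift [123.3  -0.9   5.3] to [0.436  0.0565 0.059 ]
spin to station 0.018112576098334054
[([249, 157, 11, 76, 377], array([253.13793103, 207.70557029]))] [[254.26993712 197.2998499 ]]
```

Request:
arm_command --rows '[[[40,-1,2],0,-0.3],[[80,-1,2],0,-0.3],[[110,-1,2],0,-0.3],[[123,-1,2],0,-0.3],[[123,-1,2],0,-0.3],[[123,-1,2],0,1],[[123,-1,2],0,1],[[123,-1,2],0,1]]' --newtons 20

```text
time: 34.88
ee_pos: [0.4364, 0.059, 0.0601]
eef_rot: [1.254, 1.179, -1.251]
force: [-1.0, 0.1, 0.7]
width: 0.0472
```

Request:
arm_command --rows '[[[0,0,0],0,1],[[0,0,0],0,1],[[0,0,0],0,1],[[0,5,0],0,1],[[0,10,0],0,1],[[0,15,0],0,1],[[0,20,0],0,1]]'

```text
time: 35.47
ee_pos: [0.4556, 0.058, 0.0592]
eef_rot: [1.252, 1.181, -1.253]
force: [-5.0, 0.4, 5.0]
width: 0.0114
```

Request:
arm_command --rows '[[[0,6,0],0,1],[[0,12,0],0,1],[[0,18,0],0,1],[[0,24,0],0,1],[[0,30,0],0,1],[[0,36,0],0,1],[[0,42,0],0,1],[[0,48,0],0,1]]'

```text
time: 36.13
ee_pos: [0.5038, 0.055, 0.0592]
eef_rot: [1.252, 1.181, -1.253]
force: [-4.6, -3.1, 6.0]
width: 0.0111
```

Request:
arm_command --rows '[[[0,6,0],0,1],[[0,12,0],0,1],[[0,18,0],0,1],[[0,24,0],0,1],[[0,30,0],0,1],[[0,36,0],0,1],[[0,42,0],0,1],[[0,48,0],0,1]]'

```text
time: 36.8
ee_pos: [0.5517, 0.052, 0.0592]
eef_rot: [1.252, 1.181, -1.253]
force: [-3.3, -3.7, 5.7]
width: 0.0114
```

Request:
arm_command --rows '[[[0,6,0],0,1],[[0,12,0],0,1],[[0,18,0],0,1],[[0,24,0],0,1],[[0,30,0],0,1],[[0,36,0],0,1],[[0,42,0],0,1],[[0,48,0],0,1]]'

```text
time: 37.47
ee_pos: [0.5997, 0.049, 0.0592]
eef_rot: [1.252, 1.181, -1.253]
force: [-3.9, -3.6, 5.0]
width: 0.0114
```

Request:
arm_command --rows '[[[0,3,0],0,1],[[0,6,0],0,1],[[0,9,0],0,1],[[0,12,0],0,1],[[0,12,0],0,1]]'

```text
time: 37.88
ee_pos: [0.6123, 0.0482, 0.0593]
eef_rot: [1.253, 1.179, -1.252]
force: [-1.6, -5.2, 3.4]
width: 0.0115
```

Travel so far is about 176 mm. I'll push gently to the stop.

Request:
arm_command --rows '[[[0,1,0],0,1],[[0,2,0],0,1],[[0,3,0],0,1],[[0,4,0],0,1],[[0,4,0],0,1]]'

```text
time: 38.3
ee_pos: [0.6157, 0.048, 0.0592]
eef_rot: [1.252, 1.18, -1.253]
force: [-2.1, -5.8, 3.2]
width: 0.0114
```

Request:
arm_command --rows '[[[0,1,0],0,1],[[0,2,0],0,1],[[0,3,0],0,1],[[0,3,0],0,1]]'

```text
time: 38.63
ee_pos: [0.6159, 0.048, 0.0591]
eef_rot: [1.249, 1.185, -1.257]
force: [-14.9, -4.7, 13.5]
width: 0.0114
```

Request:
arm_command --rows '[[[0,-2,0],0,1],[[0,-2,0],0,-0.3],[[0,-2,0],0,-0.3],[[0,-2,0],0,-0.3],[[0,-2,0],0,-0.3],[[-40,-2,0],0,-0.3],[[-80,-2,0],0,-0.3],[[-120,-2,0],0,-0.3]]'

```text
time: 39.3
ee_pos: [0.616, 0.0487, 0.1801]
eef_rot: [1.252, 1.182, -1.254]
force: [-0.1, 0.6, 1.2]
width: 0.0525
```

Request:
arm_command --rows '[[[0,-20,35],0,-0.3],[[0,-40,70],0,-0.3],[[0,-60,105],0,-0.3],[[0,-80,140],0,-0.3],[[0,-100,175],0,-0.3],[[0,-120,210],0,-0.3],[[0,-140,245],0,-0.3],[[0,-140,250],0,-0.3]]'

```text
time: 39.97
ee_pos: [0.4591, -0.1964, 0.1793]
eef_rot: [1.254, 1.179, -1.256]
force: [0.4, 0.4, -0.3]
width: 0.0618
```

```bash
python3 - <<'E'
from h import *
st(); im,c=snap('top','t7.png'); cv2.imwrite('pics/t7c.png',cv2.resize(im[80:230,150:320,::-1],None,fx=4,fy=4,interpolation=cv2.INTER_CUBIC))
im,c=snap('scene','s7.png'); cv2.imwrite('pics/s7c.png',cv2.resize(im[130:290,200:380,::-1],None,fx=3.5,fy=3.5,interpolation=cv2.INTER_CUBIC))
E
```

```text
t 39.97 p [ 0.4591 -0.1964  0.1793] w 0.0618 F [ 0.4  0.4 -0.3] 
 [[-0.     0.998 -0.062]
 [-0.001 -0.062 -0.998]
 [-1.    -0.     0.001]] q [-5.360e-01  3.580e-01  1.904e+00 -1.000e-03  8.800e-01 -4.730e-01]
```

View pics/t7c.png

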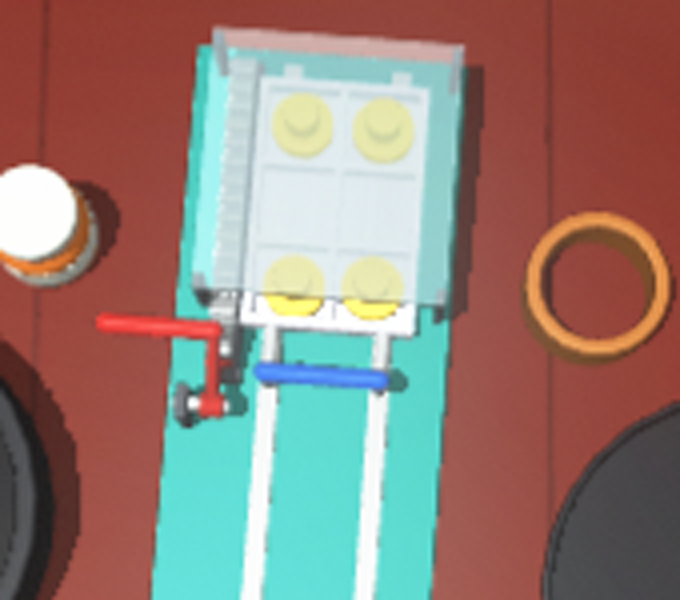

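View pics/s7c.png

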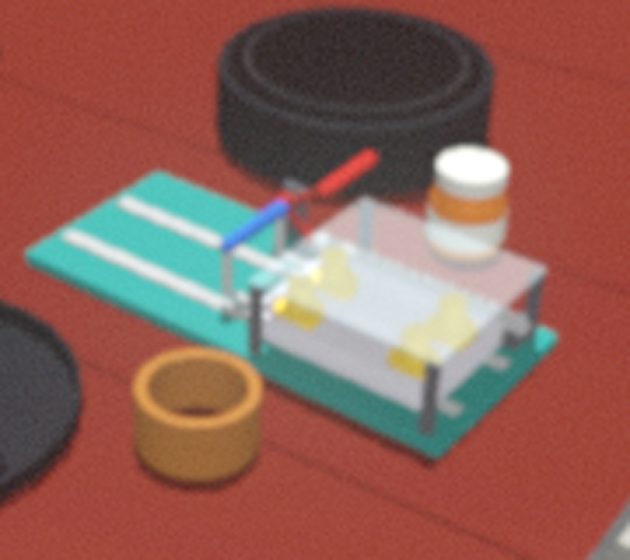

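The top and scene views show the carrier home with four upright bungs under the hood. The pawl is down (rod at (160,325)), and the tape, jar and stack have not moved. I'll hand in.

```bash
python3 -c "
from bench import arm
print(arm.close_job(), arm.read_state()['time'])"
```

```text
the job is handed in; nothing more can be done
the job is handed in; nothing more can be done
```

The job is done and handed in at about 40 s of the 210 s allowed. `close_job` gave no verdict.

- **What I did:** I flipped the pawl over to its back stop and drew the carrier out to its stop. I then stood all four bungs in the corner pockets (four were there at the start) and flipped the pawl back down. Only after that did I push the carrier home to its stop, about 180 mm by the arm's reading, and move the arm clear.
- **Last checks:** The final top and scene pictures show the carrier home under the hood with four upright bungs, one in each corner pocket. The pawl rod is down, and the tape, jar and lid stack look unmoved.
- **Small disagreements:** The camera estimates differed from the arm by up to about 5 mm: 2–3 mm for bung and tray positions, about 5 mm for the flipped rod. I corrected for this as I went. No check failed, but I judged bung seating height and pawl angle from pictures and did not measure them.

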